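# Press the missing shim wedge flush into the shim tray and shut its cover

## Robot

A 6-joint arm with a two-finger parallel gripper is mounted at the origin on the work surface. World frame = base frame: x ahead of the robot, y to its left, z up, the work surface at z = 0. Lengths are in m, angles in rad, forces in N, time in s.
With the tool pointing down it reaches from about 0.4 to 0.925 m from the base axis. Payload 12.5 kg.
Tool frame: the origin (TCP) lies between the finger pads; the fingertips stand 8 mm ahead of it and the grasp point (between the pads) lies 11 mm behind it; x points along the fingers, z is the direction in which the jaws open and shut, and the axes are right-handed (so a half turn about x gives the same grasp; the last joint's range is limited). The gripper opens to 95 mm and grips with 3 to 60 N. Pads are 20 mm wide; open, the fingers measure 119 mm over their backs; the gripper's body (75 mm by 180 mm) begins 59 mm behind the grasp point.
Start: joints at [1.107, 0.491, 1.559, -0, 1.092, -0.106], TCP at [0.219, 0.585, 0.223] pointing down, gripper open.
Joint ranges: [-3.1, 3.1], [-0.84, 2.19], [0.05, 2.79], [-1.13, 4.28], [0.06, 2.93], [-2.69, 2.69]. Speed limits (rad/s): [2.22, 2.22, 2.79, 3.14, 3.14, 3.14].

## Interface

Orientations are given as [roll, pitch, yaw] about the fixed x, y, z axes, in that order (R = Rz(yaw) Ry(pitch) Rx(roll)).
In Python, from workcell import manip, cams gives the robot as it stands.
- The arm moves only by the tool apply_moves, never from a script. Its arguments are lists of equal length, an entry for each row: "dp": the shift along the tool's x, y, z in m, a list of three; "rot": the turn, a rotation vector about the tool's x, y, z in degrees, a list of three; "grip": the finger opening in m, from 0 to 0.0951. In form: {"dp": [[tx, ty, tz], ...], "rot": [[ax, ay, az], ...], "grip": [grip, ...]}. A call has exactly 10 rows; each row is the pose to reach, as a shift and turn from the pose commanded when the call began, along the tool's axes at that moment; what a row does not reach only later rows make up. A row lasts 1/8 s, in which the tool goes at most 62.5 mm and 10.7 degrees, less where a joint would pass 70% of its speed; a pose out of reach is approached as far as the arm can. A call with a gripper value outside its range is refused whole. The fingers move at their own pace and stop on an object; "newtons" is the grip in N (left out, the last holds). Time passes only in rows, so rows that repeat a pose let the fingers close, or fill a call up. It gives the time, the measured TCP pose, the force and the opening at its end, in the units of the state.
- manip.observe(): the state, without advancing time (a new reading comes with each control period).
- cams.snapshot(name): name is "scene" or "top" or "wrist"; returns a dict with "frame" (420x560x3 uint8, red, green, blue), "fx", "fy", "cx", "cy" (pixels), "origin" and "attitude" of the camera in the world. Camera axes: x right, y down, z forward; pixel columns grow to the right and rows downward; lengths in m; the calibration is good to about 2 mm. A picture is of the moment at which its call begins. There is no depth.
- manip.close_job(): hands the job in, once; it reports no verdict.
The state is a dict: "time": time; "joint_pos": joint angles; "joint_vel": joint speeds; "effort": joint torques, N m; "tcp_pos": TCP position; "orientation": TCP orientation; "ft_force": force on the tool from outside, world axes, zero at the start; "torque": the same for the moment, N m; "width": finger opening in m.
Only numpy, scipy, OpenCV 4.12 (cv2) and the standard library are available. Lean on these libraries where they do the work, as an engineer would, in place of code of your own. Each camera call takes 0.05 s, during which the arm holds its last target.

## Task

One pocket of the three-pocket shim tray is still empty: take the loose zinc-plated shim wedge that is the size of the two already in the tray, set it in that pocket the same way round as its neighbours, without dropping it in, and press it down past the spring bars until it sits flush with the tray's face like them. Then slide the tray's cover by its tab fully shut over the row. Leave the seated wedges home and all other loose parts where they lie.

Things in the scene. Friction and masses are not known exactly. Their poses are not given: they have to be found in the camera images.
- wedge: Loose zinc-plated steel shim wedge to fit, 0.25-0.35 kg: keystone block 50 mm long (x), 26 mm high, 36 mm wide at its -x end, 26 mm at its +x end. End faces upright and parallel (grip across the length), plain above 15 mm; below, a groove 8 mm high, 2.5 mm deep, centred at 11 mm. Foot bevelled 4 mm all round. Lies upright near a smaller and a larger wedge. Origin: centre of underside; z up.
- wedge_top (a point): Centre of the flat top face of the wedge to fit, 26 mm above its underside; axes as the wedge.
- wedge_small: A smaller shim wedge, 38 mm long, 25 to 17 mm wide, 20 mm high; leave it. Origin: centre of its underside.
- wedge_large: A larger shim wedge, 64 mm long, 48 to 36 mm wide, 32 mm high; leave it. Origin: centre of its underside.
- tray: Shim tray, fixed: glass-epoxy block with a row of three like pockets at y = -54, 0, 54 mm, two holding seated wedges. Its face, 32 mm above the table, spans x = -42 to 42 mm. Aluminium cover tracks run along its x at y = 84 to 96 mm either side, 41 mm high with 6 mm inward lips, from x = -42 to 152 mm. The open cover lies at x = 64 to 144 mm. Origin: on the table under the middle pocket's centre.
- pocket: The empty pocket: recess 26 mm deep in the wedge's plan shape with 1.5 mm play all round, wide end at -x, narrow at +x, thin dark pad on its floor. A rounded spring bar stands 3.5 mm out of each end wall, 11 mm above the floor, to snap into the wedge's end grooves. Origin: centre of the floor, 6 mm above the table; axes parallel to the tray's.
- empty_pocket (a point): Centre of the empty pocket's mouth, level with the tray's face, 32 mm above the table. A wedge set in loosely rests on the spring bars, top about 10 mm above the face; pressed at its centre with roughly 5 to 12 N it goes past them and seats with its top level with the face.
- seated_a: One of the two like wedges already home in the tray. Origin: centre of its underside.
- seated_b: The other wedge already home in the tray. Origin: centre of its underside.
- cover (a joint): Travel of the sliding cover in m: 0 open, 0.104 fully shut against its stop; slides along the tray's -x with about 3 N of drag and stays where left. Aluminium sheet 80 mm (x) by 166 mm (y), 3 mm thick, underside 34 mm above the table, 2 mm above the tray's face: a proud wedge blocks it.
- cover_tab (a point): Centre of the top of the cover's upright black tab, 60 mm above the table. The tab is 10 mm thick along the tray's x, 40 mm wide along its y, stands 23 mm above the cover's top (37 mm above the table), on the cover's middle line 15 mm from its -x edge. Axes parallel to the tray's. Push from its +x side towards -x, or pinch and draw it.
- roller: White nylon roller standing on end, 32 mm diameter, 50 mm high; leave it. Origin: centre of its underside.
- v_block: Steel V-block, 60 by 46 by 38 mm; leave it. Origin: centre of its underside.
- bush: Bronze flanged bush standing on its 46 mm flange, 32 mm high; leave it. Origin: centre of its underside.
- driver: Screwdriver lying on the table; leave it.
There are look-alikes about, which are no part of the job. What is shaped like the wedge but yellow is not meant.

How it is judged:
By the outcome, as a careful person would: the job done as asked, in the order asked, and still so for the second after the job is handed in, with the robot touching nothing.
It also fails if it takes over 48 s, if anything falls off the work surface, if the arm or the gripper's body presses on something with over 40 N, if the wrist force passes 120 N, or if a joint passes its speed limit or range.

## Working session

There is one attempt and no reset: what is moved stays moved. The work goes in short steps, Python scripts to look and compute and a tool call to move; the robot and the scene stay as the last step left them, time stands still between calls to the robot, and variables do not carry over. Pictures are saved under pics/ and viewed, and the job is handed in when it is done.

Besides the shell and the picture viewer there is one more tool, called after ">>>" by a JSON object that holds its "method" and its "body". apply_moves: Moves the arm, as the interface text tells. Its arguments: {"type":"object","properties":{"dp":{"type":"array"},"rot":{"type":"array"},"grip":{"type":"array"},"newtons":{"type":"number"}},"required":["dp","rot","grip"]}

```bash
mkdir -p pics; ls; cat > h.py <<'E'
import numpy as np, cv2
from scipy.spatial.transform import Rotation as R
from workcell import manip, cams
def snap(n,f):
    s=cams.snapshot(n); cv2.imwrite('pics/'+f,cv2.cvtColor(s['frame'],cv2.COLOR_RGB2BGR)); 
    np.save('pics/'+f[:-4]+'.npy',s,allow_pickle=True); return s
def load(f): return np.load('pics/'+f+'.npy',allow_pickle=True).item()
def rot(s):
    a=np.array(s['attitude']); return a if a.shape==(3,3) else R.from_euler('xyz',a).as_matrix()
def ray(s,u,v):
    d=rot(s)@np.array([(u-s['cx'])/s['fx'],(v-s['cy'])/s['fy'],1.]); return np.array(s['origin']),d/np.linalg.norm(d)
def plane(s,u,v,z):
    o,d=ray(s,u,v); return o+d*(z-o[2])/d[2]
def proj(s,p):
    c=rot(s).T@(np.array(p)-s['origin']); return s['fx']*c[0]/c[2]+s['cx'],s['fy']*c[1]/c[2]+s['cy']
def tri(s1,p1,s2,p2):
    o1,d1=ray(s1,*p1);o2,d2=ray(s2,*p2)
    t=np.linalg.lstsq(np.c_[d1,-d2],o2-o1,rcond=None)[0]
    a=o1+t[0]*d1;b=o2+t[1]*d2
    return (a+b)/2,np.linalg.norm(a-b)
E
python3 - <<'E'
from h import *
for n in ['scene','top','wrist']:
    s=snap(n,n+'0.png'); print(n,s['fx'],s['fy'],s['cx'],s['cy'],s['origin'],s['attitude'])
print(manip.observe())
E
```

```text
pics
scene 396.20867447947836 396.20867447947836 278.54684789085053 205.93471777812084 [ 1.31322347 -0.22354351  0.63789011] [-2.21628859 -0.00297278  1.23851631]
top 487.99097151944045 487.99097151944045 281.7857877504412 211.2491897781599 [0.34943488 0.03461244 1.31360967] [-2.94206725  0.01189468 -1.59642446]
wrist 289.91151048306625 289.91151048306625 280.0850463188958 206.09204340049357 [0.15107279 0.60934156 0.38326608] [2.88176977e+00 3.55836139e-04 1.21293933e+00]
{'time': 0.15, 'joint_pos': array([ 1.10739955e+00,  4.91415187e-01,  1.55928534e+00, -2.27809525e-06,
        1.09165877e+00, -1.05597340e-01]), 'joint_vel': array([-0.00056363, -0.00016925, -0.00340382,  0.0007659 , -0.00010501,
       -0.0014912 ]), 'effort': array([ 1.05419022e-03, -6.12894273e+01, -2.58274233e+01,  6.92273607e-02,
        4.73622826e-02, -4.75504999e-05]), 'tcp_pos': array([0.21879491, 0.58529402, 0.22220795]), 'orientation': array([ 3.03863118,  1.57002968, -2.03155619]), 'ft_force': array([ 0.66601528, -0.62233641, -0.35171848]), 'torque': array([-0.02345093, -0.00764667,  0.00143709]), 'width': 0.09526363108301117}
```

View pics/top0.png

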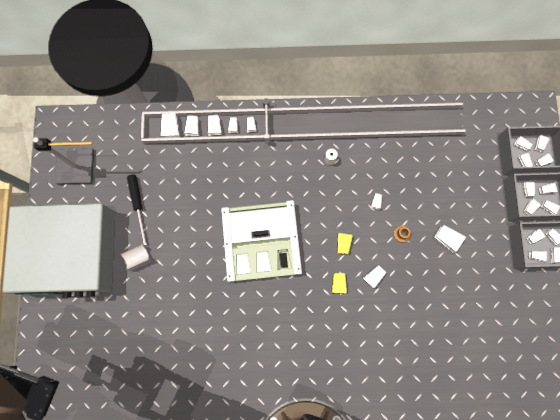

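View pics/scene0.png

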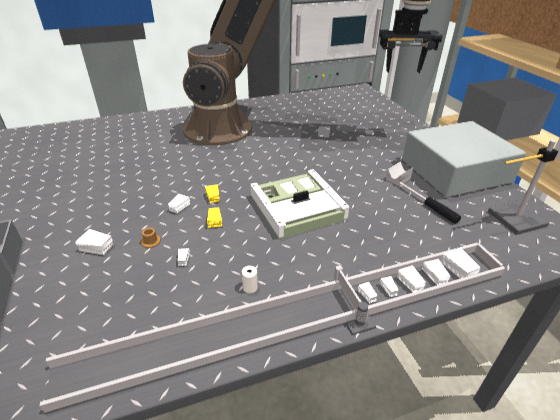

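View pics/wrist0.png

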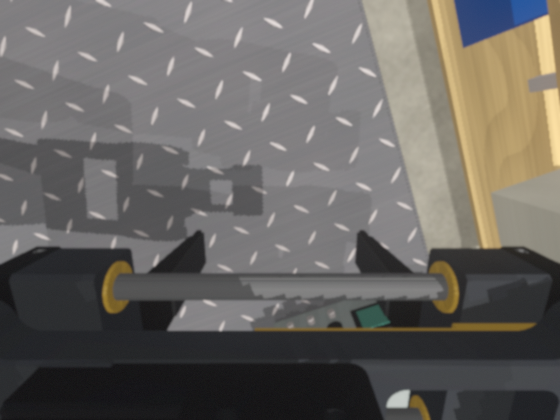

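```bash
python3 - <<'E'
from h import *
s=load('top0'); im=cv2.imread('pics/top0.png')
c=im[185:310,215:475]; cv2.imwrite('pics/topcrop.png',cv2.resize(c,None,fx=3,fy=3,interpolation=cv2.INTER_CUBIC))
hsv=cv2.cvtColor(im,cv2.COLOR_BGR2HSV)
m=((hsv[...,1]<40)&(hsv[...,2]>190)).astype(np.uint8)
n,l,st,ce=cv2.connectedComponentsWithStats(m)
for i in range(1,n):
    if st[i,4]>60:
        cn=cv2.findContours((l==i).astype(np.uint8),0,2)[0][0]
        P=np.array([plane(s,u,v,.026)[:2] for u,v in cn[:,0]]).astype(np.float32)
        r=cv2.minAreaRect(P); print(ce[i].round(),st[i,4],np.round(r[0],3),np.round(r[1],3),round(r[2]))
E
```

```text
[290.  21.] 10397 [ 1.163 -0.064] [1.045 0.159] 88
[48. 16.] 171 [1.217 0.719] [0.062 0.05 ] 65
[472.  30.] 727 [ 1.133 -0.53 ] [0.151 0.067] 90
[11. 45.] 260 [1.128 0.816] [0.045 0.07 ] 7
[  3. 100.] 76 [0.951 0.823] [0.041 0.026] 5
[ 63. 100.] 524 [0.942 0.654] [0.189 0.039] 88
[282.  97.] 281 [ 0.937 -0.005] [0.356 0.009] 88
[367. 106.] 427 [ 0.905 -0.202] [0.007 0.536] 0
[191. 125.] 1067 [0.864 0.253] [0.095 0.357] 2
[214. 124.] 226 [0.863 0.226] [0.057 0.034] 0
[191. 125.] 227 [0.862 0.291] [0.037 0.056] 88
[232. 124.] 120 [0.862 0.176] [0.022 0.044] 90
[250. 124.] 108 [0.862 0.123] [0.022 0.041] 89
[367. 133.] 443 [ 0.825 -0.201] [0.007 0.538] 0
[ 29. 138.] 96 [0.843 0.741] [0.036 0.034] 16
[542. 142.] 139 [ 0.781 -0.675] [0.027 0.048] 59
[523. 143.] 147 [ 0.781 -0.626] [0.043 0.032] 52
[331. 154.] 104 [ 0.769 -0.098] [0.03  0.032] 88
[526. 160.] 139 [ 0.735 -0.626] [0.039 0.031] 9
[545. 159.] 122 [ 0.734 -0.68 ] [0.025 0.04 ] 25
[529. 188.] 144 [ 0.653 -0.627] [0.039 0.03 ] 1
[549. 188.] 135 [ 0.655 -0.676] [0.024 0.048] 5
[376. 201.] 134 [ 0.629 -0.212] [0.03  0.048] 57
[542. 206.] 292 [ 0.604 -0.653] [0.094 0.039] 86
[259. 241.] 4286 [0.534 0.107] [0.199 0.206] 4
[ 52. 248.] 7866 [0.53  0.658] [0.228 0.249] 0
[141. 227.] 71 [0.578 0.422] [0.096 0.005] 13
[450. 237.] 457 [ 0.527 -0.399] [0.07  0.052] 55
[536. 236.] 140 [ 0.523 -0.627] [0.025 0.046] 31
[554. 236.] 128 [ 0.523 -0.677] [0.041 0.03 ] 40
[135. 256.] 362 [0.5   0.435] [0.042 0.062] 24
[556. 255.] 111 [ 0.474 -0.671] [0.021 0.042] 82
[540. 255.] 132 [ 0.473 -0.631] [0.041 0.024] 88
[375. 276.] 265 [ 0.431 -0.197] [0.036 0.054] 43
```

View pics/topcrop.png

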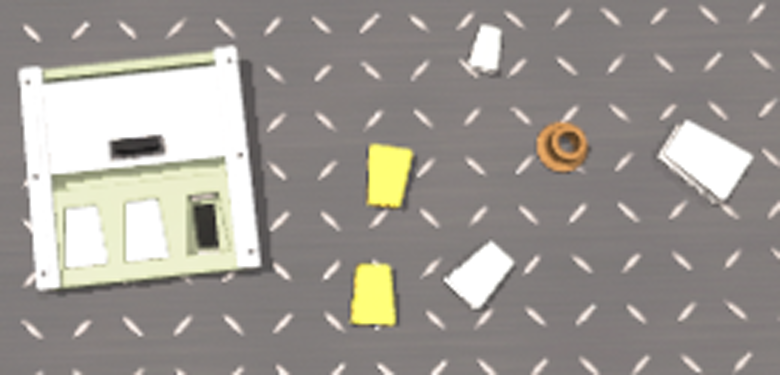

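```bash
cat >> h.py <<'E'
def tool(yaw):  # tool x down, tool z (jaws) along world angle yaw
    z=np.array([np.cos(yaw),np.sin(yaw),0]); x=np.array([0,0,-1.]); return np.c_[x,np.cross(z,x),z]
def go(pos,yaw,o=None):
    o=o or manip.observe(); R0=R.from_euler('xyz',o['orientation']).as_matrix()
    T=tool(yaw); print('dp',np.round(R0.T@(np.array(pos)-o['tcp_pos']),4),'rot',np.round(np.degrees(R.from_matrix(R0.T@T).as_rotvec()),2))
E
python3 - <<'E'
from h import *
o=manip.observe(); R0=R.from_euler('xyz',o['orientation']).as_matrix(); print(R0.round(3))
s=load('wrist0'); print('cam in tool',R0.T@(s['origin']-o['tcp_pos']),'\n',(R0.T@rot(s)).round(3), 'jaw yaw',np.degrees(np.arctan2(R0[1,2],R0[0,2])))
t=load('top0')
# crop px -> image
f=lambda x,y:(215+(x+.5)/3-.5,185+(y+.5)/3-.5)
for n,x,y,z in [('wn1',490,241,.026),('wn2',514,265,.026),('ww1',445,282,.026),('ww2',478,308,.026),
 ('tabL',110,150,.06),('tabR',164,148,.06),('trBL',38,289,.041),('trBR',265,267,.041),('trTL',20,70,.041),('trTR',234,48,.041),
 ('pTL',189,195,.032),('pTR',217,193,.032),('pBL',188,252,.032),('pBR',229,249,.032)]:
    print(n,plane(t,*f(x,y),z)[:2].round(4))
go([.45,.1,.25],np.radians(-176.))
go([.45,.1,.25],np.radians(4.))
E
```

```text
[[-0.    -0.937  0.35 ]
 [-0.001  0.35   0.937]
 [-1.     0.    -0.001]]
cam in tool [-0.16105151  0.07186774 -0.00131537] 
 [[-0.    -0.257  0.966]
 [-0.    -0.966 -0.257]
 [ 1.    -0.     0.   ]] jaw yaw 69.49966430631176
wn1 [ 0.459  -0.2058]
wn2 [ 0.4376 -0.2253]
ww1 [ 0.4245 -0.1644]
ww2 [ 0.4013 -0.1916]
tabL [0.5434 0.1237]
tabR [0.5439 0.0769]
trBL [0.4268 0.1888]
trBR [ 0.4405 -0.0076]
trTL [0.6205 0.2042]
trTR [0.6351 0.0133]
pTL [0.5059 0.0567]
pTR [0.507  0.0321]
pBL [0.456  0.0588]
pBR [0.4576 0.023 ]
dp [-0.0275 -0.3865 -0.3736] rot [-1.145e+02 -2.000e-02 -5.000e-02]
dp [-0.0275 -0.3865 -0.3736] rot [ 6.55e+01 -4.00e-02  2.00e-02]
```

```bash
python3 - <<'E'
from h import *
go([.47,.01,.25],np.radians(4.))
E
```

```text
dp [-0.0275 -0.4368 -0.4509] rot [ 6.55e+01 -4.00e-02  2.00e-02]
```

>>> {"method": "apply_moves", "body": {"dp": [[-0.028,-0.044,-0.045],[-0.028,-0.088,-0.09],[-0.028,-0.131,-0.135],[-0.028,-0.175,-0.18],[-0.028,-0.219,-0.225],[-0.028,-0.263,-0.27],[-0.028,-0.306,-0.315],[-0.028,-0.35,-0.36],[-0.028,-0.394,-0.405],[-0.028,-0.437,-0.45]], "rot": [[7,0,0],[14,0,0],[21,0,0],[28,0,0],[35,0,0],[42,0,0],[49,0,0],[56,0,0],[61,0,0],[65.5,0,0]], "grip": [0.08,0.08,0.08,0.08,0.08,0.08,0.08,0.08,0.08,0.08]}}

```text
time: 1.4
tcp_pos: [0.468, 0.0159, 0.2507]
orientation: [0.355, 1.57, 0.422]
ft_force: [1.1, 1.0, 0.1]
width: 0.08
```

```bash
python3 - <<'E'
from h import *
s=snap('wrist','w1.png');print(s['origin'],s['attitude']); o=manip.observe();print(o['tcp_pos'],o['orientation'],o['joint_pos'],o['time'],o['joint_vel'])
E
```

```text
[0.4629607  0.08655564 0.41185931] [ 2.88235153e+00 -6.14172837e-04  6.68118405e-02]
[0.47072233 0.01058516 0.25059863] [-0.85516444  1.5683988  -0.79481549] [-1.17089208e-01  2.38413046e-01  1.88503842e+00 -1.76827503e-03
  1.01627421e+00 -1.76508490e-01] 1.45 [ 0.11328226 -0.02018716  0.05144204  0.01142537 -0.00668265  0.06547999]
```

View pics/w1.png

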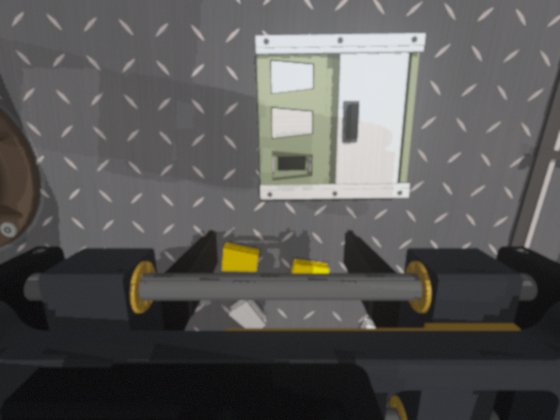

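```bash
python3 - <<'E'
from h import *
s=snap('wrist','w1b.png');print(s['origin'])
im=cv2.imread('pics/w1b.png')
cv2.imwrite('pics/w1c.png',cv2.resize(im[30:210,245:435],None,fx=3.3,fy=3.3,interpolation=cv2.INTER_CUBIC))
im=cv2.imread('pics/top0.png')
cv2.imwrite('pics/t0c.png',cv2.resize(im[195:290,215:310],None,fx=6,fy=6,interpolation=cv2.INTER_CUBIC))
E
```

```text
[0.46589884 0.08156673 0.41158954]
```

View pics/w1c.png

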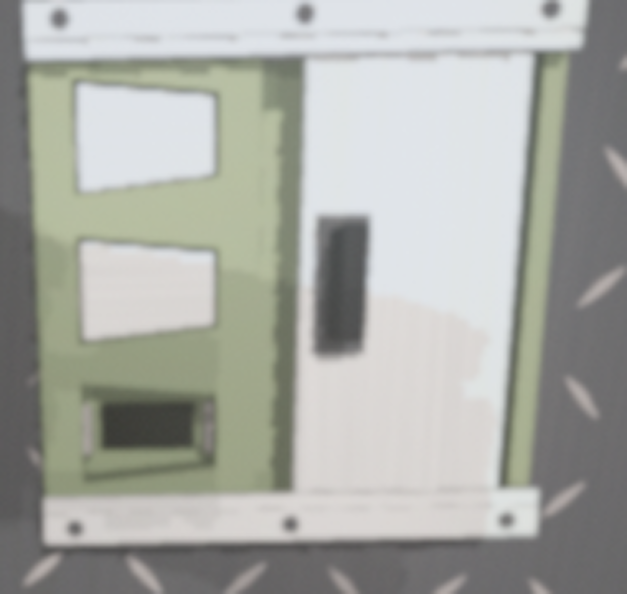

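View pics/t0c.png

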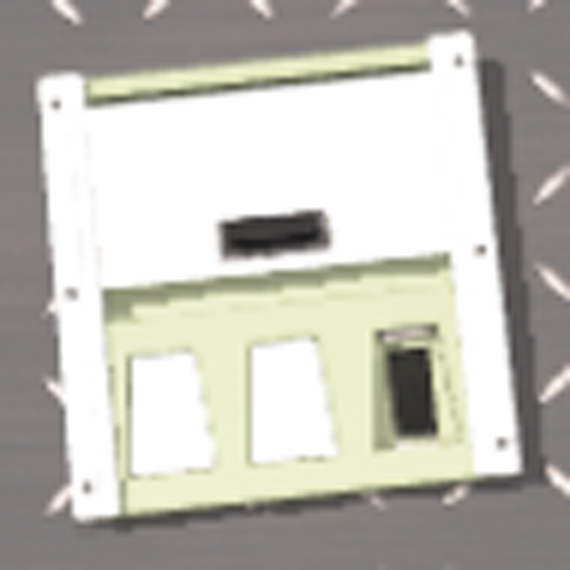

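```bash
python3 - <<'E'
from h import *
w=load('w1b');t=load('top0')
W=lambda x,y:(245+(x+.5)/3.3-.5,30+(y+.5)/3.3-.5)
T=lambda x,y:(215+(x+.5)/6-.5,195+(y+.5)/6-.5)
A=[(59,18),(305,13),(551,8),(75,528),(290,523),(506,520)];B=[(87,487),(71,293),(56,104),(502,443),(481,250),(458,61)]
Pw=[];Pt=[]
for a,b in zip(A,B):
    p,e=tri(w,W(*a),t,T(*b)); pw=plane(w,*W(*a),.041);pt=plane(t,*T(*b),.041);Pw.append(pw);Pt.append(pt)
    print(p.round(4),round(e,4),pw[:2].round(4),pt[:2].round(4))
for n,P in(('w',Pw),('t',Pt)):
    P=np.array(P)[:,:2]; d=(P[2]-P[0]+P[5]-P[3]); yaw=np.arctan2(d[1],d[0])
    d2=(P[:3]-P[3:]).sum(0);yaw2=np.arctan2(-d2[0],d2[1]);print(n,np.degrees([yaw,yaw2]),np.linalg.norm(P[2]-P[0]),np.linalg.norm(P[0]-P[3]),P.mean(0))
    c=P.mean(0); ux=np.array([np.cos(yaw),np.sin(yaw)]);uy=np.array([-ux[1],ux[0]])
    print(' pred pocket',c-.055*ux-.054*uy,'tray org',c-.055*ux)
# pocket mouth corners wrist crop: seated tops too
for n,q in(('mid',[(80,240),(81,341),(216,252),(216,325)]),('up',[(74,82),(78,192),(217,95),(217,176)]),('empty',[(82,386),(85,479),(213,402),(214,465)])):
    P=np.array([plane(w,*W(*a),.032)[:2] for a in q]); print(n,P.round(4).tolist(),P.mean(0),(P[:2].mean(0)+P[2:].mean(0))/2)
for n,q in(('emptyT',[(378,450),(461,440),(379,334),(437,327)]),('mid',[(250,465),(337,457),(250,345),(318,338)])):
    P=np.array([plane(t,*T(*a),.032)[:2] for a in q]); print(n,P.round(4).tolist(),P.mean(0))
E
```

```text
[0.4403 0.1844 0.0379] 0.0005 [0.4403 0.1834] [0.4402 0.1842]
[0.5257 0.1914 0.0369] 0.0004 [0.5252 0.1902] [0.5249 0.1909]
[0.6098 0.1971 0.0408] 0.0006 [0.61   0.1969] [0.6096 0.1973]
[0.4545 0.0042 0.0419] 0.0004 [0.4547 0.0039] [0.4544 0.0043]
[0.5393 0.0108 0.0401] 0.0003 [0.5392 0.011 ] [0.539  0.0108]
[0.6232 0.0181 0.0438] 0.0008 [0.6242 0.0173] [0.6241 0.0183]
w [4.52331402 4.52487457] 0.1701847884729712 0.18013108863248867 [0.53226848 0.10044047]
 pred pocket [0.48169848 0.0422711 ] tray org [0.47743979 0.09610291]
t [4.57765323 4.53607712] 0.16988077863253126 0.18052671352034802 [0.53204468 0.10096982]
 pred pocket [0.48152987 0.04275252] tray org [0.47722012 0.09658027]
mid [[0.4509, 0.1121], [0.4531, 0.0754], [0.5021, 0.1109], [0.5044, 0.0845]] [0.47764555 0.09570907] [0.47764555 0.09570907]
up [[0.446, 0.1656], [0.4493, 0.1288], [0.4978, 0.1645], [0.5002, 0.1374]] [0.4733327  0.14908661] [0.4733327  0.14908661]
empty [[0.4544, 0.0585], [0.4574, 0.0222], [0.5058, 0.0554], [0.5083, 0.0308]] [0.48147743 0.04172109] [0.48147743 0.04172109]
emptyT [[0.4535, 0.0582], [0.4569, 0.0219], [0.5043, 0.0565], [0.5067, 0.031]] [0.48037758 0.04189831]
mid [[0.4485, 0.1141], [0.451, 0.0761], [0.501, 0.1133], [0.5033, 0.0834]] [0.47594513 0.09674939]
```

```bash
python3 - <<'E'
from h import *
go([.396,-.229,.18],np.radians(-46.7))
E
```

```text
dp [ 0.0705 -0.2374 -0.0883] rot [5.028e+01 4.000e-02 3.000e-02]
```

>>> {"method": "apply_moves", "body": {"dp": [[0.007,-0.03,-0.011],[0.014,-0.06,-0.022],[0.021,-0.09,-0.033],[0.028,-0.12,-0.044],[0.035,-0.15,-0.055],[0.045,-0.18,-0.066],[0.055,-0.21,-0.077],[0.07,-0.237,-0.088],[0.07,-0.237,-0.088],[0.07,-0.237,-0.088]], "rot": [[6.5,0,0],[13,0,0],[19.5,0,0],[26,0,0],[32,0,0],[38,0,0],[44,0,0],[50.3,0,0],[50.3,0,0],[50.3,0,0]], "grip": [0.08,0.08,0.08,0.08,0.08,0.08,0.08,0.08,0.08,0.08]}}

```text
time: 2.75
tcp_pos: [0.3965, -0.2238, 0.1808]
orientation: [2.377, 1.57, 1.57]
ft_force: [0.6, 0.5, 0.5]
width: 0.0801
```

```bash
python3 - <<'E'
from h import *
s=snap('wrist','w2.png'); o=manip.observe();print(s['origin'],o['tcp_pos'],o['joint_pos'],o['time'],o['joint_vel'])
im=cv2.imread('pics/w2.png')
cv2.imwrite('pics/w2c.png',cv2.resize(im[90:250,180:380],None,fx=3.5,fy=3.5,interpolation=cv2.INTER_CUBIC))
E
```

```text
[ 0.44832075 -0.17524672  0.34196428] [ 0.39659657 -0.22372126  0.18097641] [-6.58980517e-01  3.08662333e-01  2.00932505e+00  3.23932786e-04
  8.23369185e-01  1.46673872e-01] 2.8 [ 0.00411915 -0.00455869 -0.0040356  -0.00045695 -0.00086029  0.00181162]
```

View pics/w2.png

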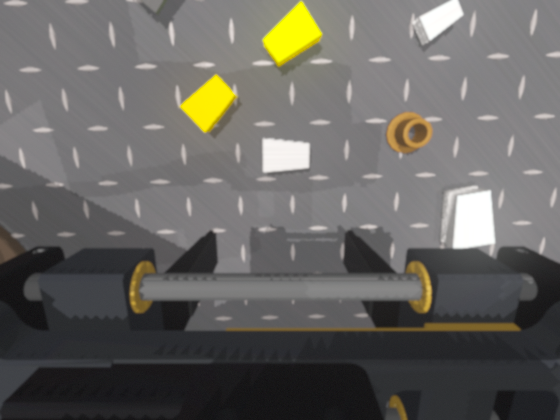

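View pics/w2c.png

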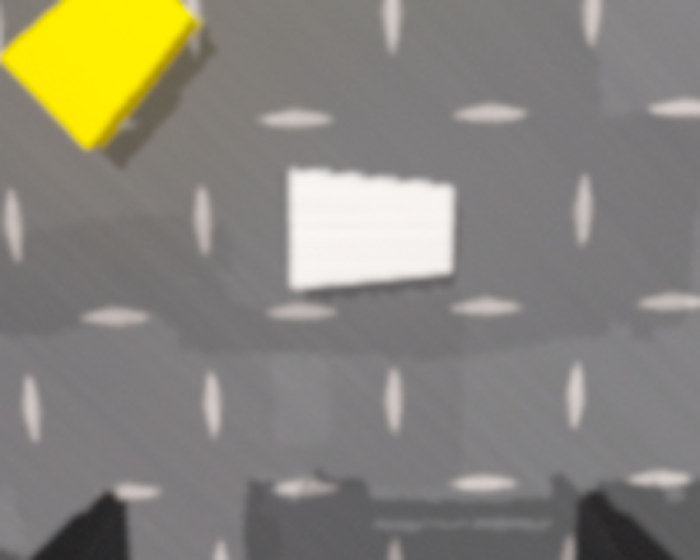

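Candidates (wrist picture): white wedge (285,156) is medium-sized; small white (437,20); large white (469,219); yellow (292,34) and (208,103). The choice is (285,156). Its wide end is on the left.

```bash
python3 - <<'E'
from h import *
w=load('w2');t=load('top0')
W=lambda x,y:(180+(x+.5)/3.5-.5,90+(y+.5)/3.5-.5)
f=lambda x,y:(215+(x+.5)/3-.5,185+(y+.5)/3-.5)
q=[(290,168),(290,290),(455,183),(455,273)]; b=[(445,282),(478,308),(490,241),(514,265)]
# which: wrist up = tool +y=(.73,.68): +y-ish
P=[]
for a,c in zip(q,b):
    p,e=tri(w,W(*a),t,f(*c)); P.append(plane(w,*W(*a),.026)[:2]); print(p.round(4),round(e,4),P[-1].round(4))
P=np.array(P);a=P[:2].mean(0);c=P[2:].mean(0);d=c-a
print('widths',np.linalg.norm(P[1]-P[0]),np.linalg.norm(P[3]-P[2]),'len',np.linalg.norm(d),'yaw',np.degrees(np.arctan2(d[1],d[0])),'c',(a+c)/2)
e=P[0]-P[1];print(np.degrees(np.arctan2(-e[0],e[1])),np.degrees(np.arctan2(-(P[2]-P[3])[0],(P[2]-P[3])[1])))
# contour check
m=cv2.inRange(w['frame'],(170,170,160),(255,255,255));n,l,st,ce=cv2.connectedComponentsWithStats(m)
i=l[156,285];cn=cv2.findContours((l==i).astype(np.uint8),0,2)[0][0];print(ce[i],plane(w,*ce[i],.026))
o=manip.observe();print(np.degrees(np.arctan2(*R.from_euler('xyz',o['orientation']).as_matrix()[[1,0],2])))
E
```

```text
[ 0.4267 -0.1676  0.0014] 0.002 [ 0.4291 -0.1676]
[ 0.4013 -0.1929  0.0209] 0.0008 [ 0.4019 -0.1929]
[ 0.4609 -0.2088  0.0085] 0.0008 [ 0.4606 -0.2069]
[ 0.4403 -0.2329 -0.0127] 0.0006 [ 0.4413 -0.2263]
widths 0.0371298325067678 0.02737789608431964 len 0.050786048205459615 yaw -45.70285155890752 c [ 0.43319828 -0.19844333]
-47.084692993213984 -44.6976057849905
[284.15620737 154.68144611] [ 0.43211996 -0.19662407  0.026     ]
-46.17321237273476
```

>>> {"method": "apply_moves", "body": {"dp": [[0.02,0,0.003],[0.04,0,0.006],[0.06,0,0.006],[0.075,0,0.006],[0.075,0,0.006],[0.075,0,0.006],[0.075,0,0.006],[0.075,0,0.006],[0.075,0,0.006],[0.075,0,0.006]], "rot": [[0,0,0],[0,0,0],[0,0,0],[0,0,0],[0,0,0],[0,0,0],[0,0,0],[0,0,0],[0,0,0],[0,0,0]], "grip": [0.072,0.072,0.072,0.072,0.072,0.072,0.072,0.072,0.072,0.072]}}

```text
time: 4.05
tcp_pos: [0.4004, -0.2289, 0.1057]
orientation: [1.038, 1.571, 0.23]
ft_force: [0.1, 0.6, 0.1]
width: 0.072
```

```bash
python3 - <<'E'
from h import *
s=snap('wrist','w3.png'); o=manip.observe();print(s['origin'],o['tcp_pos'],o['time'])
im=cv2.imread('pics/w3.png')
cv2.imwrite('pics/w3c.png',cv2.resize(im[90:250,180:380],None,fx=3.5,fy=3.5,interpolation=cv2.INTER_CUBIC))
E
```

```text
[ 0.45238049 -0.18041516  0.26681311] [ 0.40044195 -0.22893911  0.10565042] 4.1
```

View pics/w3c.png

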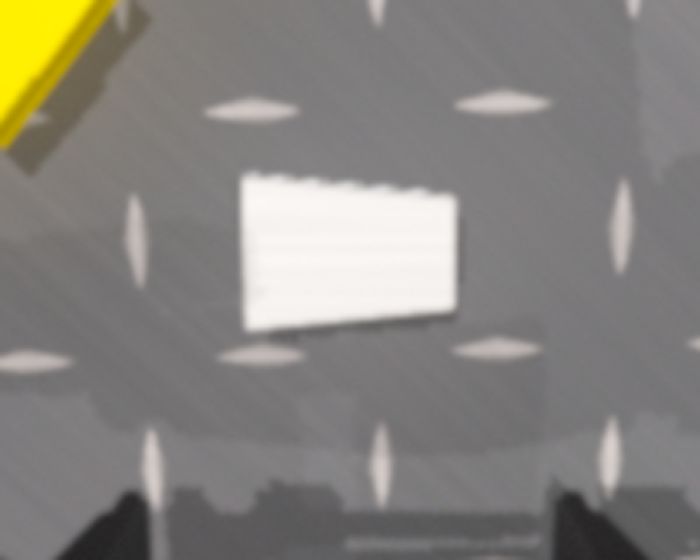

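```bash
python3 - <<'E'
from h import *
w=load('w2');t=load('w3')
W=lambda x,y:(180+(x+.5)/3.5-.5,90+(y+.5)/3.5-.5)
q=[(290,168),(290,290),(455,183),(455,273)]; b=[(243,174),(246,332),(456,195),(456,311)]
P=[]
for a,c in zip(q,b):
    p,e=tri(w,W(*a),t,W(*c)); P.append(plane(t,*W(*c),.026)[:2]); print(p.round(4),round(e,4),P[-1].round(4))
P=np.array(P);a=P[:2].mean(0);c=P[2:].mean(0);d=c-a
print('widths',np.linalg.norm(P[1]-P[0]),np.linalg.norm(P[3]-P[2]),'len',np.linalg.norm(d),'yaw',np.degrees(np.arctan2(d[1],d[0])),'c',(a+c)/2)
for e in(P[0]-P[1],P[2]-P[3]):print(np.degrees(np.arctan2(-e[0],e[1])))
o=manip.observe();print(np.degrees(np.arctan2(*R.from_euler('xyz',o['orientation']).as_matrix()[[1,0],2])))
go([.4333,-.1981,.105],np.radians(-45.8))
# local tool-to-camera consistency: where does TCP project
print(proj(t,[.4004,-.2289,.0257]))
E
```

```text
[ 0.4288 -0.1675  0.0216] 0.0001 [ 0.4292 -0.1677]
[ 0.401  -0.1933  0.02  ] 0.0002 [ 0.4022 -0.1931]
[ 0.4594 -0.2044  0.0491] 0.0006 [ 0.4599 -0.2067]
[ 0.4412 -0.2254  0.0307] 0.0006 [ 0.4407 -0.2261]
widths 0.037095196947472195 0.027237015669130733 len 0.04992187909298603 yaw -46.111829765891734 c [ 0.43303938 -0.19840624]
-46.76340620945932
-44.79619912515615
-46.30305055554518
dp [0.0007 0.0451 0.0004] rot [-0.5   0.   -0.01]
(np.float64(279.1581189631618), np.float64(214.04194278349016))
```

>>> {"method": "apply_moves", "body": {"dp": [[0,0.02,0],[0,0.045,0],[0.02,0.045,0],[0.04,0.045,0],[0.06,0.045,0],[0.075,0.045,0],[0.08,0.045,0],[0.08,0.045,0],[0.08,0.045,0],[0.08,0.045,0]], "rot": [[0,0,0],[0,0,0],[0,0,0],[0,0,0],[0,0,0],[0,0,0],[0,0,0],[0,0,0],[0,0,0],[0,0,0]], "grip": [0.072,0.072,0.072,0.072,0.072,0.072,0.072,0.072,0.06,0.054], "newtons": 30}}

```text
time: 5.35
tcp_pos: [0.4332, -0.1979, 0.0261]
orientation: [0.357, 1.57, -0.451]
ft_force: [-0.9, 0.8, 0.7]
width: 0.0573
```

```bash
python3 - <<'E'
from h import *
s=snap('wrist','w4.png'); o=manip.observe();print(o['tcp_pos'],o['width'],o['ft_force'],o['time'])
E
```

```text
[ 0.43314803 -0.19789767  0.02602498] 0.05587970751900758 [ 0.52068151  0.39995165 -0.26064706] 5.4
```

View pics/w4.png

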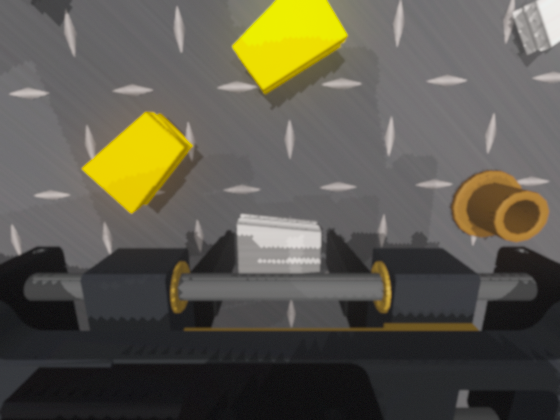

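Wedge (237–321, 213–270) sits between the fingers. Close, wait, and lift 90 mm.

>>> {"method": "apply_moves", "body": {"dp": [[0,0,0],[0,0,0],[0,0,0],[0,0,0],[-0.002,0,0],[-0.01,0,0],[-0.03,0,0],[-0.06,0,0],[-0.09,0,0],[-0.09,0,0]], "rot": [[0,0,0],[0,0,0],[0,0,0],[0,0,0],[0,0,0],[0,0,0],[0,0,0],[0,0,0],[0,0,0],[0,0,0]], "grip": [0.045,0.04,0.04,0.04,0.04,0.04,0.04,0.04,0.04,0.04], "newtons": 40}}

```text
time: 6.65
tcp_pos: [0.4336, -0.1982, 0.1174]
orientation: [0.261, 1.567, -0.547]
ft_force: [0.1, 0.3, -3.5]
width: 0.0496
```

```bash
python3 - <<'E'
from h import *
s=snap('wrist','w5.png'); o=manip.observe();print(s['origin'],o['tcp_pos'],o['width'],o['ft_force'],o['time'],o['joint_vel'].round(3))
im=cv2.imread('pics/w5.png')
cv2.imwrite('pics/w5c.png',cv2.resize(im[190:310,200:360],None,fx=4.5,fy=4.5,interpolation=cv2.INTER_CUBIC))
go([.4816,.0422,.14],np.radians(4.5))
E
```

```text
[ 0.48505594 -0.14933533  0.27861603] [ 0.43310934 -0.19788279  0.11615924] 0.04913072878246388 [ 0.68490018  0.40295961 -3.43863579] 6.7 [-0.001  0.034  0.018  0.001 -0.012 -0.   ]
dp [-0.024   0.2009 -0.14  ] rot [-5.08e+01  1.00e-01  2.00e-02]
```

View pics/w5c.png

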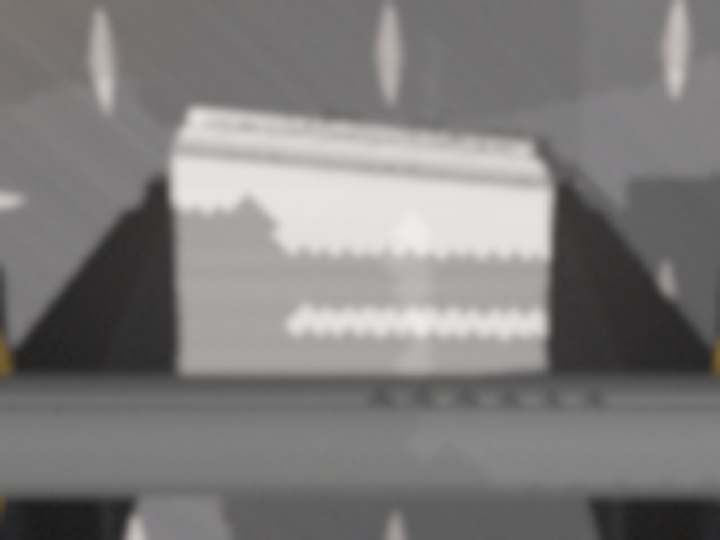

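```bash
python3 - <<'E'
from h import *
go([.4855,-.0076,.126],np.radians(4.5))
E
```

```text
dp [-0.0099  0.1693 -0.1013] rot [-5.08e+01  1.00e-01  2.00e-02]
```

>>> {"method": "apply_moves", "body": {"dp": [[-0.01,0.021,-0.013],[-0.01,0.042,-0.025],[-0.01,0.063,-0.038],[-0.01,0.085,-0.051],[-0.01,0.106,-0.063],[-0.01,0.127,-0.076],[-0.01,0.148,-0.089],[-0.01,0.169,-0.101],[-0.01,0.169,-0.101],[-0.01,0.169,-0.101]], "rot": [[-6.5,0,0],[-13,0,0],[-19.5,0,0],[-26,0,0],[-32,0,0],[-38.5,0,0],[-45,0,0],[-50.8,0,0],[-50.8,0,0],[-50.8,0,0]], "grip": [0.04,0.04,0.04,0.04,0.04,0.04,0.04,0.04,0.04,0.04]}}

```text
time: 7.95
tcp_pos: [0.4849, -0.0083, 0.1248]
orientation: [2.918, 1.569, 2.995]
ft_force: [0.5, 0.5, -2.9]
width: 0.0497
```

```bash
python3 - <<'E'
from h import *
snap('wrist','w6a.png')
s=snap('wrist','w6.png'); o=manip.observe();print(s['origin'],o['tcp_pos'],o['width'],o['time'],o['joint_vel'].round(3))
im=cv2.imread('pics/w6.png')
cv2.imwrite('pics/w6c.png',cv2.resize(im[110:270,190:390],None,fx=3.9,fy=3.7,interpolation=cv2.INTER_CUBIC))
E
```

```text
[0.4794143  0.06206308 0.28618447] [ 0.48506719 -0.0086334   0.12521557] 0.04934498529814648 8.05 [-0.003 -0.005 -0.004  0.001  0.001 -0.004]
```

View pics/w6.png

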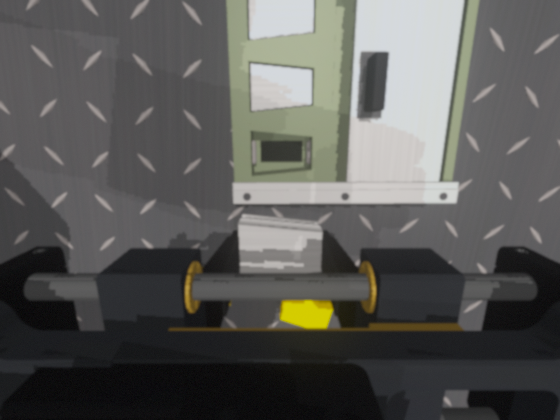

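View pics/w6c.png

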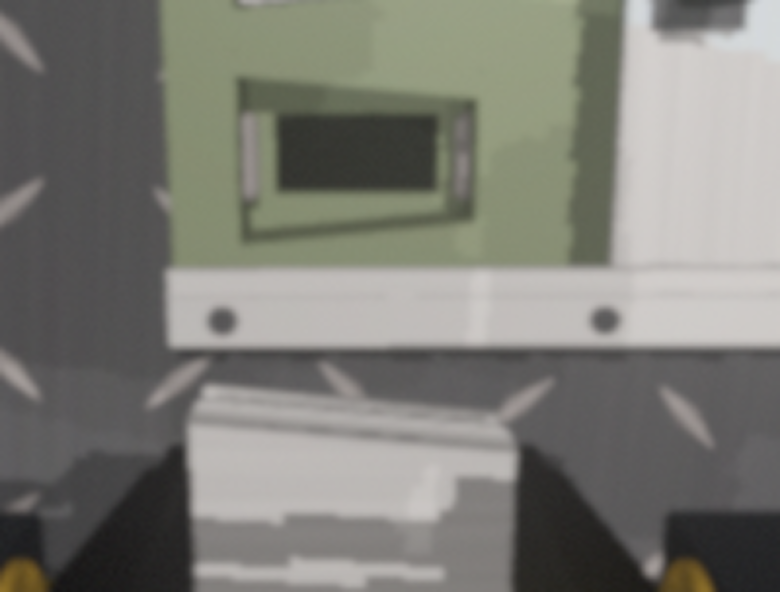

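```bash
python3 - <<'E'
from h import *
w=load('w6');v=load('w1b')
W=lambda x,y:(190+(x+.5)/3.9-.5,110+(y+.5)/3.7-.5)
V=lambda x,y:(245+(x+.5)/3.3-.5,30+(y+.5)/3.3-.5)
q=[(239,78),(243,243),(475,100),(472,218)]; b=[(82,386),(85,479),(213,402),(214,465)]
P=[]
for a,c in zip(q,b):
    p,e=tri(w,W(*a),v,V(*c)); P.append(plane(w,*W(*a),.032)[:2]); print(p.round(4),round(e,4),P[-1].round(4))
P=np.array(P);a=P[:2].mean(0);c=P[2:].mean(0);d=c-a
print('widths',np.linalg.norm(P[1]-P[0]),np.linalg.norm(P[3]-P[2]),'len',np.linalg.norm(d),'yaw',np.degrees(np.arctan2(d[1],d[0])),'c',(a+c)/2)
S=np.array([plane(w,*W(*a),.041)[:2] for a in [(222,320),(605,320)]]);print(S)
ux=(S[1]-S[0])/np.linalg.norm(S[1]-S[0]);uy=np.array([-ux[1],ux[0]]);print(np.degrees(np.arctan2(ux[1],ux[0])),np.linalg.norm(S[1]-S[0]))
print('pocket from screws', S[1]-.055*ux+.036*uy)
o=manip.observe();print(np.degrees(np.arctan2(*R.from_euler('xyz',o['orientation']).as_matrix()[[1,0],2])))
go([.4816,.0420,.126],np.radians(4.5))
E
```

```text
[0.4545 0.0587 0.0329] 0.0005 [0.4546 0.0589]
[0.4575 0.0217 0.0326] 0.0012 [0.4575 0.021 ]
[0.5009 0.0588 0.081 ] 0.0005 [0.5063 0.058 ]
[0.5075 0.0319 0.0398] 0.0001 [0.5085 0.0309]
widths 0.03807971092648474 0.027203983891120144 len 0.051565284881463176 yaw 4.990326555919808 c [0.48171952 0.04220187]
[[0.4545221  0.00392991]
 [0.53940827 0.01047924]]
4.41186879290079 0.08513845315038339
pocket from screws [0.48180193 0.04214166]
4.400590579257461
dp [-0.0008  0.0508  0.0004] rot [-0.1  -0.04 -0.01]
```

>>> {"method": "apply_moves", "body": {"dp": [[0,0.017,0],[0,0.034,0],[0,0.051,0.0005],[0,0.051,0.0005],[0.02,0.051,0.0005],[0.04,0.051,0.0005],[0.055,0.051,0.0005],[0.061,0.051,0.0005],[0.061,0.051,0.0005],[0.061,0.051,0.0005]], "rot": [[0,0,0],[0,0,0],[0,0,0],[0,0,0],[0,0,0],[0,0,0],[0,0,0],[0,0,0],[0,0,0],[0,0,0]], "grip": [0.04,0.04,0.04,0.04,0.04,0.04,0.04,0.04,0.04,0.04]}}

```text
time: 9.3
tcp_pos: [0.4822, 0.0428, 0.0651]
orientation: [-0.061, 1.57, 0.017]
ft_force: [0.4, 0.3, -2.9]
width: 0.05
```

```bash
python3 - <<'E'
from h import *
s=snap('wrist','w7.png'); o=manip.observe();print(s['origin'],o['tcp_pos'],o['width'],o['ft_force'],o['time'],o['joint_vel'].round(3))
im=cv2.imread('pics/w7.png')
cv2.imwrite('pics/w7c.png',cv2.resize(im[130:300,180:390],None,fx=3.7,fy=3.5,interpolation=cv2.INTER_CUBIC))
go([.4817,.0423,.064],np.radians(4.5))
E
```

```text
[0.47616362 0.11343992 0.22625962] [0.4821815  0.04284557 0.06516064] 0.0491623702631719 [-0.00912669  0.23730477 -2.48422174] 9.35 [ 0.    -0.001  0.004 -0.001 -0.003  0.001]
dp [ 0.0012 -0.0005 -0.0005] rot [-0.    0.06  0.  ]
```

View pics/w7c.png

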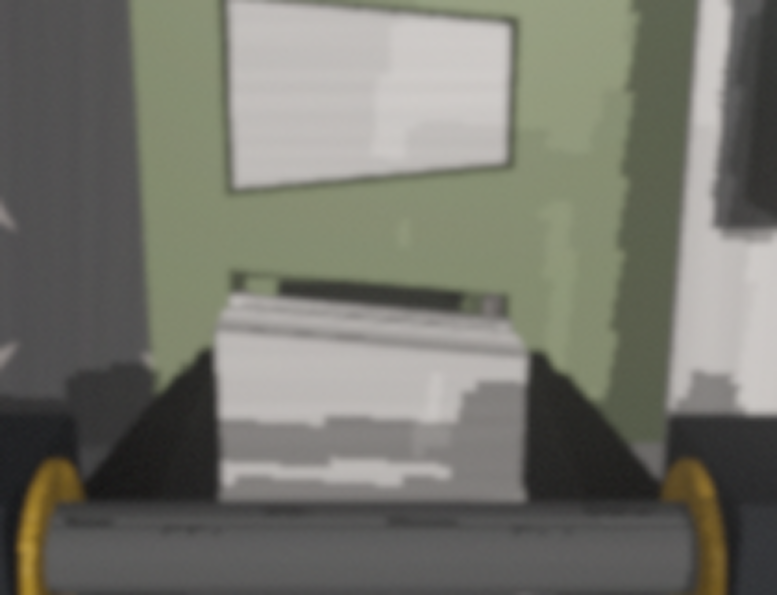

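```bash
python3 - <<'E'
from h import *
s=load('w7');o=manip.observe();T=R.from_euler('xyz',o['orientation']).as_matrix()
X=T[:,2];Y=T[:,1];c=o['tcp_pos']-np.array([0,0,.026])
def pr(x,y,z): 
    u,v=proj(s,c+X*x+Y*y+np.array([0,0,z])); return np.round(((u-180+.5)*3.7-.5,(v-130+.5)*3.5-.5),1)
print('foot',pr(-.021,.0145,0),pr(.021,.0095,0),'bevel top',pr(-.025,.018,.004),pr(.025,.013,.004),'groove?')
p=np.array([.4817,.0422,.032]);ux=np.array([np.cos(.0785),np.sin(.0785),0]);uy=np.array([-ux[1],ux[0],0])
for a in[(-.0265,.0195),(.0265,.0145),(-.0265,.0195+.054-.039),]:
    u,v=proj(s,p+ux*a[0]+uy*a[1]);print(a,((u-180+.5)*3.7-.5,(v-130+.5)*3.5-.5))
for a in[(-.025,.018),(-.025,-.018),(.025,.013),(.025,-.013)]:
    u,v=proj(s,p+ux*a[0]+uy*(a[1]+.054));print('mid',a,((u-180+.5)*3.7-.5,(v-130+.5)*3.5-.5))
E
```

```text
foot [257.7 301.2] [487.6 325.9] bevel top [232.3 289.5] [512.9 314.9] groove?
(-0.0265, 0.0195) (np.float64(228.73730629290776), np.float64(269.5760255636856))
(0.0265, 0.0145) (np.float64(510.5736661626969), np.float64(293.71457557798254))
(-0.0265, 0.034499999999999996) (np.float64(225.94941388469192), np.float64(195.01868616187804))
mid (-0.025, 0.018) (np.float64(227.05784617577646), np.float64(-4.75471413373009))
mid (-0.025, -0.018) (np.float64(233.84060063519195), np.float64(187.40109458018458))
mid (0.025, 0.013) (np.float64(511.96129915515087), np.float64(23.051749114444362))
mid (0.025, -0.013) (np.float64(507.1769524850558), np.float64(161.753552626521))
```

```bash
python3 - <<'E'
from h import *
im=cv2.imread('pics/w7.png')
c=im[200:272,232:328]; cv2.imwrite('pics/w7d.png',cv2.resize(c,None,fx=8,fy=8,interpolation=cv2.INTER_CUBIC))
s=load('w7');o=manip.observe();T=R.from_euler('xyz',o['orientation']).as_matrix()
X=T[:,2];Y=T[:,1];c=o['tcp_pos']-np.array([0,0,.026])
def pr(x,y,z): 
    u,v=proj(s,c+X*x+Y*y+np.array([0,0,z])); return np.round(((u-232+.5)*8-.5,(v-200+.5)*8-.5),1)
for z in(0,.004,.007,.015,.026): 
    b=.004 if z==0 else 0
    print(z,pr(-.025+b,.018-b,z),pr(.025-b,.013-b,z))
E
```

```text
0 [141.9 134.8] [638.7 191.2]
0.004 [ 86.9 102.4] [693.5 160.4]
0.007 [ 82.3 112.6] [698.3 171.5]
0.015 [ 69.3 141.7] [711.6 202.9]
0.026 [ 49.4 186. ] [731.9 250.6]
```

View pics/w7d.png

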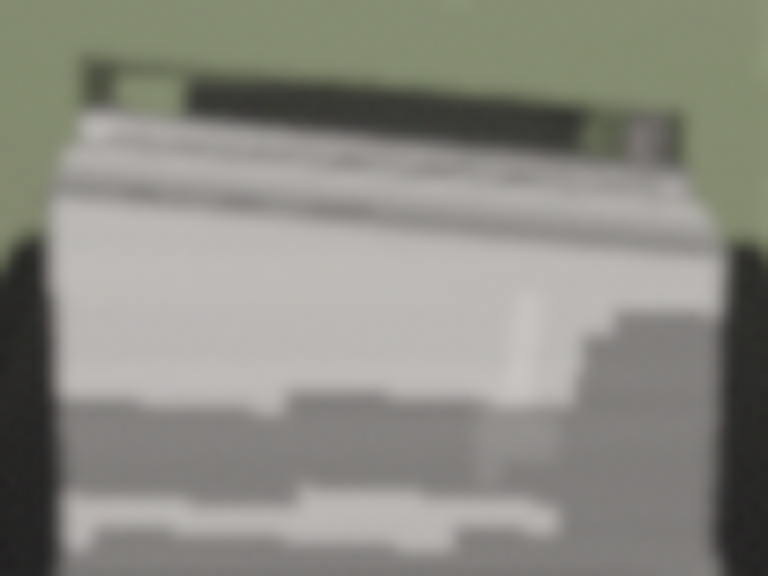

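>>> {"method": "apply_moves", "body": {"dp": [[0,-0.0003,-0.0005],[0.004,-0.0003,-0.0005],[0.008,-0.0003,-0.0005],[0.011,-0.0003,-0.0005],[0.014,-0.0003,-0.0005],[0.017,-0.0003,-0.0005],[0.019,-0.0003,-0.0005],[0.02,-0.0003,-0.0005],[0.02,-0.0003,-0.0005],[0.02,-0.0003,-0.0005]], "rot": [[0,0,0],[0,0,0],[0,0,0],[0,0,0],[0,0,0],[0,0,0],[0,0,0],[0,0,0],[0,0,0],[0,0,0]], "grip": [0.04,0.04,0.04,0.04,0.04,0.04,0.04,0.04,0.04,0.04]}}

```text
time: 10.6
tcp_pos: [0.4815, 0.0425, 0.0447]
orientation: [0.204, 1.571, 0.282]
ft_force: [0.0, -0.9, -3.2]
width: 0.0496
```

```bash
python3 - <<'E'
from h import *
s=snap('wrist','w8.png'); o=manip.observe();print(o['tcp_pos'],o['width'],o['ft_force'],o['torque'],o['time'],o['joint_vel'].round(3))
im=cv2.imread('pics/w8.png')
cv2.imwrite('pics/w8c.png',cv2.resize(im[130:300,180:390],None,fx=3.7,fy=3.5,interpolation=cv2.INTER_CUBIC))
E
```

```text
[0.48145392 0.04251511 0.0447103 ] 0.049394415575408405 [-0.20179645  0.44810153 -2.01868453] [-0.09067349  0.08903528 -0.00454101] 10.65 [-0.001 -0.001 -0.    -0.001 -0.001  0.002]
```

View pics/w8c.png

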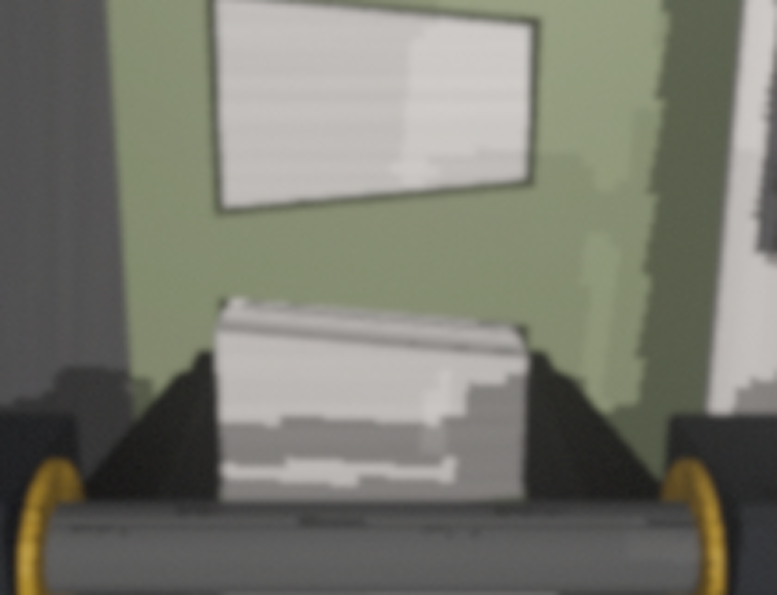

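>>> {"method": "apply_moves", "body": {"dp": [[0.0005,0,0],[0.001,0,0],[0.0015,0,0],[0.002,0,0],[0.0025,0,0],[0.003,0,0],[0.003,0,0],[0.003,0,0],[0.003,0,0],[0.003,0,0]], "rot": [[0,0,0],[0,0,0],[0,0,0],[0,0,0],[0,0,0],[0,0,0],[0,0,0],[0,0,0],[0,0,0],[0,0,0]], "grip": [0.04,0.04,0.04,0.04,0.04,0.04,0.04,0.04,0.04,0.04]}}

```text
time: 11.9
tcp_pos: [0.4818, 0.0425, 0.0419]
orientation: [-0.051, 1.57, 0.027]
ft_force: [1.8, -0.1, 5.5]
width: 0.0497
```

```bash
python3 - <<'E'
from h import *
for i in range(3):
    s=snap('wrist','w9.png'); o=manip.observe();print(o['tcp_pos'],o['width'],o['ft_force'],o['torque'],o['time'])
E
```

```text
[0.48180671 0.04248873 0.04185453] 0.04971785670045134 [2.22967605 1.18677253 4.85507649] [-0.03625982 -0.3682649   0.02403901] 11.95
[0.48178242 0.04251344 0.04182407] 0.04931003966741901 [2.44292274 0.59528567 6.16455932] [ 0.01999079 -0.39377149  0.00064749] 12.0
[0.48177711 0.04250354 0.04184463] 0.049384898044307804 [1.58522931 0.9169055  5.62452466] [-0.01759658 -0.38042423  0.0227743 ] 12.05
```

>>> {"method": "apply_moves", "body": {"dp": [[-0.0008,0,0],[-0.0008,0,0],[-0.0008,0,0],[-0.0008,0,0],[-0.0008,0,0],[-0.0008,0,0],[-0.015,0,0],[-0.04,0,0],[-0.06,0,0],[-0.06,0,0]], "rot": [[0,0,0],[0,0,0],[0,0,0],[0,0,0],[0,0,0],[0,0,0],[0,0,0],[0,0,0],[0,0,0],[0,0,0]], "grip": [0.04,0.053,0.056,0.062,0.062,0.062,0.062,0.062,0.062,0.062]}}

```text
time: 13.3
tcp_pos: [0.4821, 0.0425, 0.1034]
orientation: [-0.103, 1.567, -0.024]
ft_force: [-0.1, 0.5, -0.4]
width: 0.062
```

```bash
python3 - <<'E'
from h import *
s=snap('wrist','w10.png'); snap('top','t10.png');o=manip.observe();print(o['tcp_pos'],o['width'],o['ft_force'],o['time'])
im=cv2.imread('pics/t10.png')
cv2.imwrite('pics/t10c.png',cv2.resize(im[195:290,215:310],None,fx=6,fy=6,interpolation=cv2.INTER_CUBIC))
E
```

```text
[0.48132155 0.04252601 0.10173058] 0.061963394335342085 [-0.20163691  0.4916972  -0.71137644] 13.4
```

View pics/w10.png

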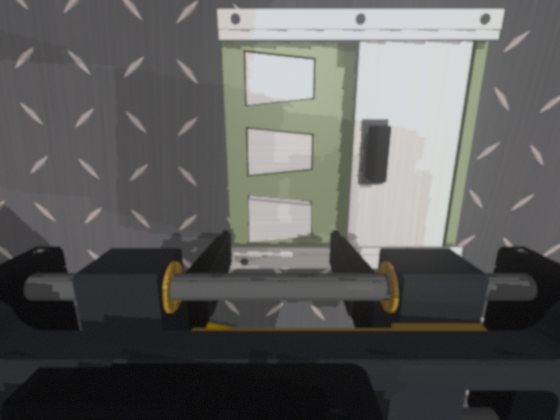

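>>> {"method": "apply_moves", "body": {"dp": [[0,0,0],[0,0,0],[0,0,0],[0,0,0],[0.015,0,0.0004],[0.03,0,0.0004],[0.04,0,0.0004],[0.046,0,0.0004],[0.046,0,0.0004],[0.046,0,0.0004]], "rot": [[0,0,0],[0,0,0],[0,0,0],[0,0,0],[0,0,0],[0,0,0],[0,0,0],[0,0,0],[0,0,0],[0,0,0]], "grip": [0.03,0,0,0,0,0,0,0,0,0]}}

```text
time: 14.65
tcp_pos: [0.482, 0.0426, 0.0559]
orientation: [0.012, 1.57, 0.091]
ft_force: [0.8, 0.0, -0.4]
width: 0.0001
```

```bash
python3 - <<'E'
from h import *
s=snap('wrist','w11.png');o=manip.observe();print(o['tcp_pos'],o['width'],o['ft_force'],o['time'])
E
```

```text
[0.48199697 0.04256067 0.055991  ] 0.0002242350349750724 [-0.87542398 -0.14732808 -0.70499612] 14.7
```

View pics/w11.png

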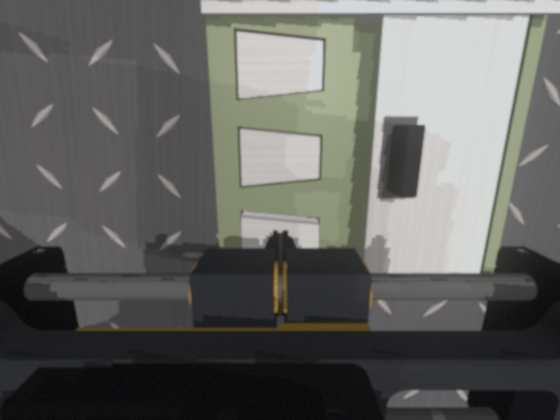

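>>> {"method": "apply_moves", "body": {"dp": [[0.003,0,0],[0.005,0,0],[0.007,0,0],[0.0085,0,0],[0.01,0,0],[0.011,0,0],[0.012,0,0],[0.013,0,0],[0.014,0,0],[0.014,0,0]], "rot": [[0,0,0],[0,0,0],[0,0,0],[0,0,0],[0,0,0],[0,0,0],[0,0,0],[0,0,0],[0,0,0],[0,0,0]], "grip": [0,0,0,0,0,0,0,0,0,0]}}

```text
time: 15.95
tcp_pos: [0.4818, 0.0426, 0.0415]
orientation: [2.386, 1.571, 2.464]
ft_force: [0.8, 0.7, 0.2]
width: 0.0006
```

```bash
python3 - <<'E'
from h import *
s=snap('wrist','w12.png');o=manip.observe();print(o['tcp_pos'],o['width'],o['ft_force'],o['torque'],o['time'])
im=cv2.imread('pics/w12.png')
cv2.imwrite('pics/w12c.png',cv2.resize(im[80:290,180:390],None,fx=2.8,fy=2.8,interpolation=cv2.INTER_CUBIC))
E
```

```text
[0.48177135 0.04254213 0.04157623] 0.00036502577493425787 [-0.54762916  0.90227071  0.08781376] [-0.11519596  0.07010804  0.02402423] 16.0
```

View pics/w12c.png

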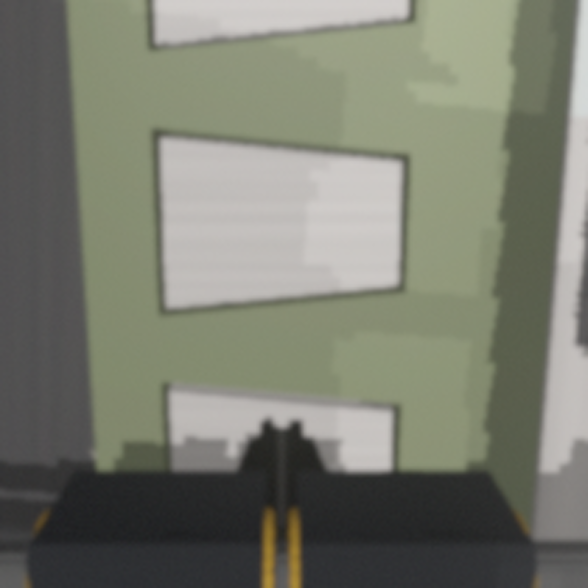

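>>> {"method": "apply_moves", "body": {"dp": [[0.0005,0,0],[0.001,0,0],[0.0013,0,0],[0.0016,0,0],[0.0018,0,0],[0.002,0,0],[0.002,0,0],[0.002,0,0],[0.002,0,0],[0.002,0,0]], "rot": [[0,0,0],[0,0,0],[0,0,0],[0,0,0],[0,0,0],[0,0,0],[0,0,0],[0,0,0],[0,0,0],[0,0,0]], "grip": [0,0,0,0,0,0,0,0,0,0]}}

```text
time: 17.25
tcp_pos: [0.4818, 0.0426, 0.0402]
orientation: [0.037, 1.57, 0.116]
ft_force: [-3.2, 0.1, 12.1]
width: 0.0003
```

```bash
python3 - <<'E'
from h import *
for i in range(2):
    s=snap('wrist','w13.png');o=manip.observe();print(o['tcp_pos'],o['width'],o['ft_force'],o['torque'],o['time'])
E
```

```text
[0.48180528 0.04255297 0.04025313] 0.00020107049620663494 [-2.17295411 -0.18767241 10.7814877 ] [-0.10608746  0.50532539  0.02139082] 17.3
[0.48185542 0.04254998 0.04027824] 0.0004587894701029607 [-1.80407265  0.32797567 11.1142861 ] [-0.06731293  0.55049062 -0.02950883] 17.35
```

>>> {"method": "apply_moves", "body": {"dp": [[-0.01,0,0],[-0.04,0,0],[-0.075,0,0],[-0.075,0.003,0.03],[-0.075,0.006,0.06],[-0.075,0.009,0.079],[-0.075,0.009,0.079],[-0.075,0.009,0.079],[-0.075,0.009,0.079],[-0.075,0.009,0.079]], "rot": [[0,0,0],[0,0,0],[0,0,0],[0,0,0],[0,0,0],[0,0,0],[0,0,0],[0,0,0],[0,0,0],[0,0,0]], "grip": [0,0,0,0.01,0.04,0.04,0.04,0.04,0.04,0.04]}}

```text
time: 18.6
tcp_pos: [0.5595, 0.0576, 0.1148]
orientation: [1.871, 1.571, 1.949]
ft_force: [-0.5, -0.2, -0.0]
width: 0.04
```

```bash
python3 - <<'E'
from h import *
s=snap('wrist','w14.png');o=manip.observe();print(o['tcp_pos'],o['width'],o['ft_force'],o['time'])
snap('scene','s14.png'); im=cv2.imread('pics/s14.png')
cv2.imwrite('pics/s14c.png',cv2.resize(im[160:250,235:365],None,fx=6,fy=6,interpolation=cv2.INTER_CUBIC))
E
```

```text
[0.55958006 0.0576138  0.11476427] 0.04015806473472659 [-0.48095349 -0.23686065  0.57242151] 18.65
```

View pics/w14.png

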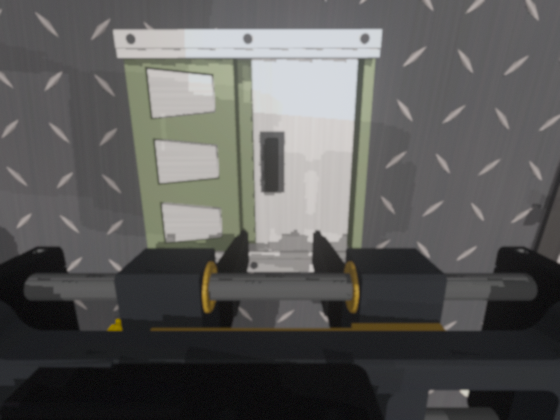

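View pics/s14c.png

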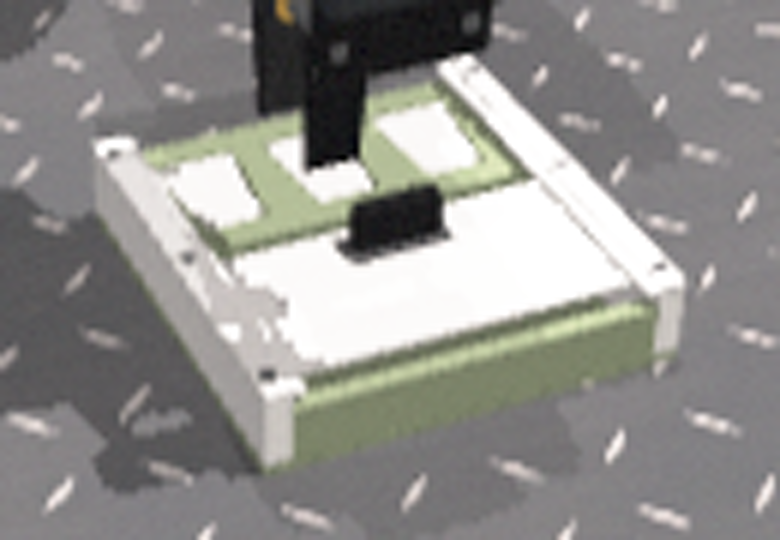

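```bash
python3 - <<'E'
from h import *
im=cv2.imread('pics/w14.png')
cv2.imwrite('pics/w14c.png',cv2.resize(im[120:200,240:310],None,fx=7,fy=7,interpolation=cv2.INTER_CUBIC))
E
```

```text
(no output)
```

View pics/w14c.png

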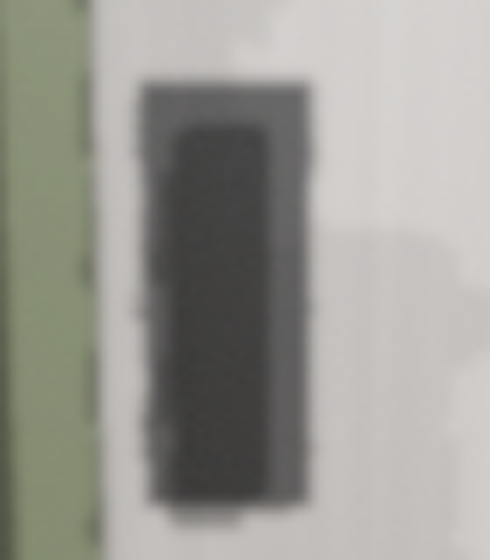

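```bash
python3 - <<'E'
from h import *
w=load('w14');t=load('s14');p=load('top0')
W=lambda x,y:(240+(x+.5)/7-.5,120+(y+.5)/7-.5)
S=lambda x,y:(235+(x+.5)/6-.5,160+(y+.5)/6-.5)
for z in(.055,.06):
  A=[plane(w,*W(*a),z)[:2] for a in[(178,125),(268,125),(174,500),(268,500)]];print(z,np.round(A,4).tolist(),np.mean(A,0))
print('tri +x corners',tri(w,W(268,125),t,S(357,205)),tri(w,W(268,500),t,S(440,190)))
print('pred',[.4774+.079*np.cos(.0785),.0963+.079*np.sin(.0785)])
go([.4774+.079*np.cos(.0785),.0963+.079*np.sin(.0785),.052],np.radians(4.5))
E
```

```text
0.055 [[0.543, 0.1214], [0.5525, 0.1222], [0.5452, 0.0809], [0.5556, 0.0818]] [0.54909246 0.10157985]
0.06 [[0.5433, 0.1216], [0.5526, 0.1223], [0.5454, 0.082], [0.5556, 0.0828]] [0.54919559 0.10218232]
tri +x corners (array([0.54530209, 0.10506214, 0.0484345 ]), np.float64(0.036807021850052975)) (array([0.56309584, 0.09926488, 0.07557093]), np.float64(0.03003958511627365))
pred [np.float64(0.5561567160948561), np.float64(0.10249513276324605)]
dp [ 0.0627  0.045  -0.    ] rot [-0.01  0.01 -0.01]
```

```bash
python3 - <<'E'
from h import *
w=load('w14');t=load('s14');p=load('top0')
W=lambda x,y:(240+(x+.5)/7-.5,120+(y+.5)/7-.5)
S=lambda x,y:(235+(x+.5)/6-.5,160+(y+.5)/6-.5)
print('tri +x corners',tri(w,W(268,125),t,S(440,190)),tri(w,W(268,500),t,S(357,205)))
# cover edge in w14 / w1b / w6
o=np.array([.4774,.0963]);ux=np.array([np.cos(.0785),np.sin(.0785)]);uy=np.array([-ux[1],ux[0]])
for n,u,v,z in[('w14',254,160,.037),('w14',350,160,.037),('w14',374,47,.041)]:
    q=plane(load(n),u,v,z)[:2]-o;print(n,u,v,q@ux,q@uy)
V=lambda x,y:(245+(x+.5)/3.3-.5,30+(y+.5)/3.3-.5)
for a,z in[((302,270),.037),((515,270),.037),((318,285),.06),((367,285),.06)]:
    q=plane(load('w1b'),*V(*a),z)[:2]-o;print('w1b',a,q@ux,q@uy)
T=lambda x,y:(215+(x+.5)/6-.5,195+(y+.5)/6-.5)
for a,z in[((280,272),.037),((255,92),.037),((272,212),.06),((275,252),.06)]:
    q=plane(p,*T(*a),z)[:2]-o;print('top0',a,q@ux,q@uy)
im=cv2.imread('pics/w14.png')
cv2.imwrite('pics/w14d.png',cv2.resize(im[20:270,100:390],None,fx=2.7,fy=2.4,interpolation=cv2.INTER_CUBIC))
E
```

```text
tri +x corners (array([0.55212594, 0.1214033 , 0.0584455 ]), np.float64(0.0019459422109464018)) (array([0.55512132, 0.08226053, 0.0613549 ]), np.float64(0.0018461076545635408))
w14 254 160 0.057237573586861386 0.0014643254643801915
w14 350 160 0.13578459815521515 0.0014489891439853704
w14 374 47 0.14733000830175305 0.08395947453844946
w1b (302, 270) 0.057428135008225314 0.00531775251169872
w1b (515, 270) 0.13689828771948787 0.003882040364031716
w1b (318, 285) 0.05890935271758426 -0.000978202973348603
w1b (367, 285) 0.07613103246992337 -0.00128977685367504
top0 (280, 272) 0.05493186247096236 -0.0012757759640062059
top0 (255, 92) 0.13657370715694 0.002072126776259979
top0 (272, 212) 0.07804325437168433 -0.0012370496974557909
top0 (275, 252) 0.06046791619763892 -0.0008623312843052329
```

View pics/w14d.png

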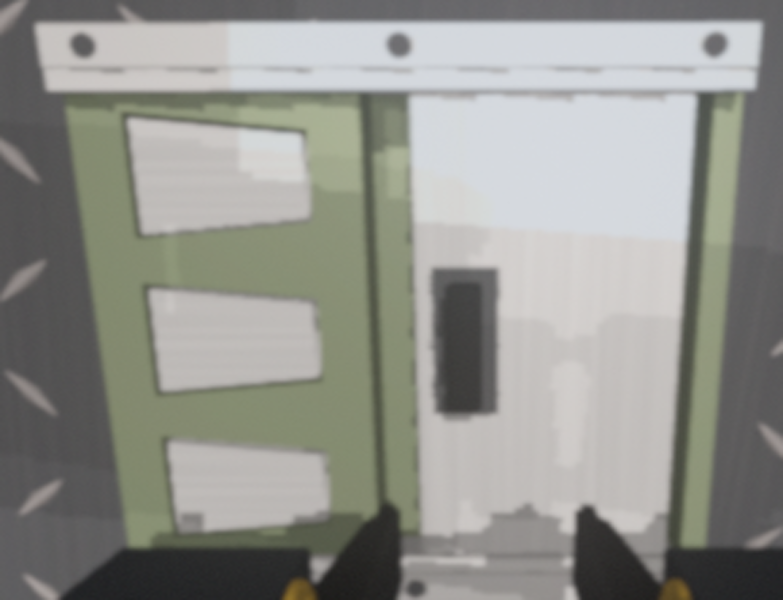

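>>> {"method": "apply_moves", "body": {"dp": [[0,0.015,-0.002],[0,0.03,-0.005],[0,0.045,-0.007],[0,0.045,-0.007],[0.02,0.045,-0.007],[0.04,0.045,-0.007],[0.055,0.045,-0.007],[0.061,0.045,-0.007],[0.061,0.045,-0.007],[0.061,0.045,-0.007]], "rot": [[0,0,0],[0,0,0],[0,0,0],[0,0,0],[0,0,0],[0,0,0],[0,0,0],[0,0,0],[0,0,0],[0,0,0]], "grip": [0.04,0.04,0.04,0.04,0.04,0.04,0.04,0.04,0.03,0.025], "newtons": 15}}

```text
time: 19.95
tcp_pos: [0.5496, 0.102, 0.0542]
orientation: [0.074, 1.57, 0.153]
ft_force: [0.0, -0.2, 0.2]
width: 0.0268
```

```bash
python3 - <<'E'
from h import *
s=snap('wrist','w15.png');o=manip.observe();print(o['tcp_pos'],o['width'],o['ft_force'],o['time'])
E
```

```text
[0.54965835 0.10202746 0.05420792] 0.02610318253579118 [ 0.10890161 -0.43552496 -0.06614817] 20.0
```

View pics/w15.png

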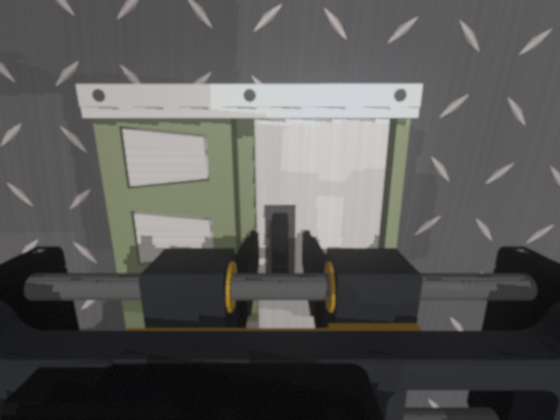

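The tab (280,240) is centred between the fingers. Pinch it and draw about 50 mm first.

>>> {"method": "apply_moves", "body": {"dp": [[0,0,0],[0,0,0],[0,0,0],[0,0,0],[0,0,-0.005],[0,0,-0.015],[0,0,-0.025],[0,0,-0.035],[0,0,-0.045],[0,0,-0.05]], "rot": [[0,0,0],[0,0,0],[0,0,0],[0,0,0],[0,0,0],[0,0,0],[0,0,0],[0,0,0],[0,0,0],[0,0,0]], "grip": [0.015,0.005,0.005,0.005,0.005,0.005,0.005,0.005,0.005,0.005], "newtons": 20}}

```text
time: 21.25
tcp_pos: [0.4987, 0.098, 0.0538]
orientation: [0.103, 1.571, 0.182]
ft_force: [3.4, 0.5, 4.7]
width: 0.0101
```

```bash
python3 - <<'E'
from h import *
o=manip.observe();print(o['tcp_pos'],o['width'],o['ft_force'],o['time'])
c=np.array([.4774,.0963]);ux=np.array([np.cos(.0785),np.sin(.0785)]);d=o['tcp_pos'][:2]-c;print('tray x',d@ux,'y',-d[0]*ux[1]+d[1]*ux[0])
E
```

```text
[0.49873896 0.09798971 0.05383571] 0.010093033369205275 [3.3696949  0.48688904 4.66088717] 21.25
tray x 0.02140575603145356 y 1.1116594631631078e-05
```

>>> {"method": "apply_moves", "body": {"dp": [[0,0,-0.01],[0,0,-0.02],[0,0,-0.03],[0,0,-0.038],[0,0,-0.042],[0,0,-0.044],[0,0,-0.046],[0,0,-0.047],[0,0,-0.048],[0,0,-0.048]], "rot": [[0,0,0],[0,0,0],[0,0,0],[0,0,0],[0,0,0],[0,0,0],[0,0,0],[0,0,0],[0,0,0],[0,0,0]], "grip": [0.005,0.005,0.005,0.005,0.005,0.005,0.005,0.005,0.005,0.005]}}

```text
time: 22.5
tcp_pos: [0.4526, 0.0943, 0.0539]
orientation: [0.001, 1.567, 0.08]
ft_force: [8.8, 1.1, 1.1]
width: 0.0098
```

```bash
python3 - <<'E'
from h import *
o=manip.observe();print(o['tcp_pos'],o['width'],o['ft_force'],o['time'])
c=np.array([.4774,.0963]);ux=np.array([np.cos(.0785),np.sin(.0785)]);d=o['tcp_pos'][:2]-c;print('tray x',d@ux,'y',-d[0]*ux[1]+d[1]*ux[0])
E
```

```text
[0.45256519 0.09434279 0.0538538 ] 0.009757579477269934 [8.82961158 1.05835714 1.09076206] 22.5
tray x -0.024911813698187384 y -3.64827919946192e-06
```

>>> {"method": "apply_moves", "body": {"dp": [[0,0,-0.0005],[0,0,-0.001],[0,0,-0.0015],[0,0,-0.0015],[0,0,-0.0015],[0,0,-0.0015],[0,0,-0.0015],[0,0,-0.0015],[0,0,-0.0015],[0,0,-0.0015]], "rot": [[0,0,0],[0,0,0],[0,0,0],[0,0,0],[0,0,0],[0,0,0],[0,0,0],[0,0,0],[0,0,0],[0,0,0]], "grip": [0.005,0.005,0.005,0.005,0.005,0.005,0.005,0.005,0.005,0.005]}}

```text
time: 23.75
tcp_pos: [0.4525, 0.0943, 0.0539]
orientation: [0.001, 1.565, 0.08]
ft_force: [15.2, 0.9, -4.6]
width: 0.0099
```

```bash
python3 - <<'E'
from h import *
o=manip.observe();print(o['tcp_pos'],o['width'],o['ft_force'],o['time'])
c=np.array([.4774,.0963]);ux=np.array([np.cos(.0785),np.sin(.0785)]);d=o['tcp_pos'][:2]-c;print('tray x',d@ux)
E
```

```text
[0.4525452  0.09430536 0.05387608] 0.009932717081984451 [15.18701861  0.85152128 -4.64645931] 23.75
tray x -0.024934674324939423
```

>>> {"method": "apply_moves", "body": {"dp": [[0,0,-0.0003],[0,0,-0.0003],[0,0,-0.0003],[0,0,-0.0003],[-0.01,0,-0.0003],[-0.03,0,0],[-0.06,0,0],[-0.1,0,0],[-0.12,-0.05,0],[-0.12,-0.1,0]], "rot": [[0,0,0],[0,0,0],[0,0,0],[0,0,0],[0,0,0],[0,0,0],[0,0,0],[0,0,0],[0,0,0],[0,0,0]], "grip": [0.012,0.025,0.035,0.035,0.035,0.035,0.035,0.035,0.035,0.035]}}

```text
time: 25.0
tcp_pos: [0.4584, -0.0063, 0.1758]
orientation: [-0.209, 1.567, -0.128]
ft_force: [0.2, -0.2, -0.3]
width: 0.0348
```

```bash
python3 - <<'E'
from h import *
snap('wrist','x');  # settle
s=snap('wrist','w16.png');t=snap('top','t16.png');snap('scene','s16.png');o=manip.observe();print(o['tcp_pos'],o['width'],o['ft_force'],o['time'])
E
python3 - <<'E'
import sys;sys.path.insert(0,'.')
E
```

```text
Traceback (most recent call last):
  File "h.py", line 5, in snap
    s=cams.snapshot(n); cv2.imwrite('pics/'+f,cv2.cvtColor(s['frame'],cv2.COLOR_RGB2BGR));
                        ~~~~~~~~~~~^^^^^^^^^^^^^^^^^^^^^^^^^^^^^^^^^^^^^^^^^^^^^^^^^^^^^^
cv2.error: OpenCV(4.12.0) /io/opencv/modules/imgcodecs/src/loadsave.cpp:1051: error: (-2:Unspecified error) could not find a writer for the specified extension in function 'imwrite_'
```

```bash
python3 - <<'E'
from h import *
s=snap('wrist','w16.png');snap('top','t16.png');t=snap('scene','s16.png');o=manip.observe();print(o['tcp_pos'],o['width'],o['ft_force'],o['time'])
im=cv2.imread('pics/s16.png')
cv2.imwrite('pics/s16c.png',cv2.resize(im[150:270,60:365],None,fx=2.6,fy=2.6,interpolation=cv2.INTER_CUBIC))
E
```

```text
[ 0.45768027 -0.00598157  0.17402917] 0.034943007876298796 [-0.98494101  0.55056635  0.21196291] 25.2
```

View pics/w16.png

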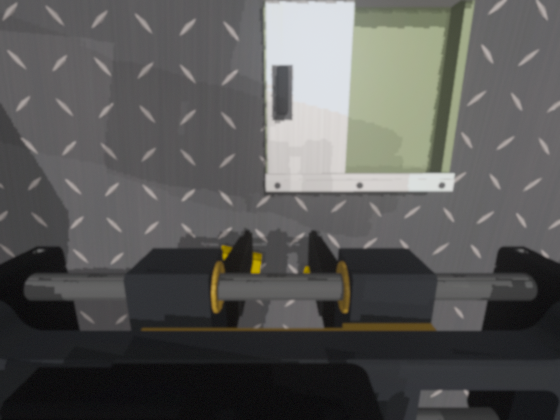

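View pics/s16c.png

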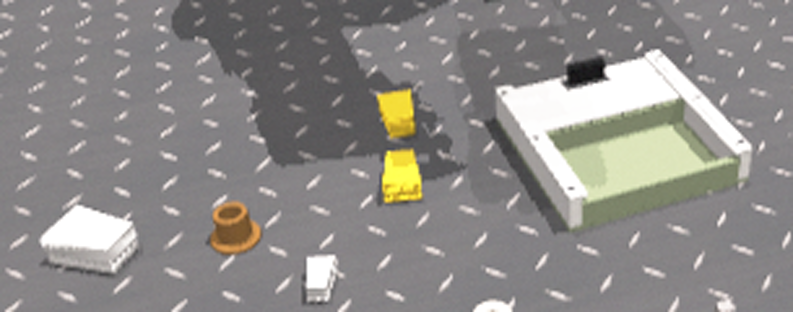

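View pics/t16.png

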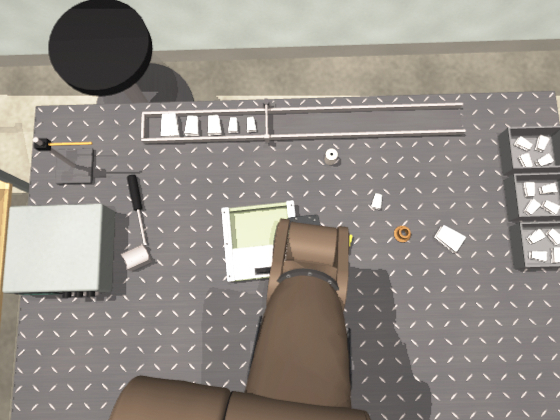

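```bash
python3 - <<'E'
from h import *
c=np.array([.4774,.0963]);ux=np.array([np.cos(.0785),np.sin(.0785)])
s=load('w16')
for u,v,z in[(282,92,.06),(265,92,.037),(349,92,.037)]:
    print((plane(s,u,v,z)[:2]-c)@ux)
print(manip.observe()['joint_vel'].round(3)); manip.close_job()
E
```

```text
-0.025176253358970703
-0.04139130781508841
0.03982316196496241
[ 0.035  0.006  0.006  0.003 -0.004  0.008]
the job is handed in; nothing more can be done
```

The medium zinc wedge is seated in the empty pocket, wide end towards the tray's -x like its neighbours, and the cover is fully shut over the row. I handed the job in at about 25 s with the arm clear of everything.

- **Wedge:** I set it down held, released it on the spring bars, then pressed it at its centre with closed fingertips. It snapped past the bars. A firm press of about 11 N found it solid, with its top at about 32 mm, level with the tray face. The wrist and scene pictures also showed it flush.
- **Cover:** I pinched the tab and drew the cover to its stop, where the pull rose from about 3 N to 15 N with no further travel. Afterwards the tab measured at tray x = -25.2 mm and the cover spanned about -41 to 40 mm. Fully shut would be -25 mm and -40 to 40 mm.
- **Other parts:** The last pictures showed the loose parts where they had been. The arm hid part of the yellow wedges from the top view, but both could be seen in the scene view.

Three checks disagreed:
- **Cover start:** the cover began about 7 mm further shut than the text's open position, so I gripped the tab where I measured it.
- **Wedge height:** the corner heights from two views were too scattered to use (20 to 49 mm, averaging about 30 mm). I used the stated 26 mm, which matched the top face's measured size.
- **Pocket height:** one corner also gave a bad height (81 mm). The other three gave 33 to 40 mm, so I used the stated 32 mm.

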